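Let the ratchet-held press ram down onto its work

TASK

The weighted ram of the small bench press is parked up on its ratchet, and the aluminium part standing on the anvil has to be clamped under it. Throw the red thumb lever right over with a light push; the pawl will stay bitten in the ratchet wheel until you take the load off it, so wind the crank up a touch until the pawl jumps clear, then ease the crank back down, never letting the ram run, until the ram rests on the part with its own weight only. Feel for the touch, do not drop or drive the ram onto the part, then let go of the crank.

Things in the scene. Friction and masses are not known exactly. Their poses are not given: they have to be found in the camera images.
- press: Green bench press, fixed; base 150 x 250 x 22 mm, head 235 mm high, ram weight up to 330 mm. Origin on the bench, in the middle under the head. Its x axis points away from its working front (ratchet wheel, thumb lever and crank are on the -x face), y to the left seen from the front, z up.
- ram: Weighted steel ram, 26 mm square, 1.9 to 2.5 kg; a rack moves it 30 mm per radian of the drum. Origin: underside of its white 40 mm pad, 134 mm above the bench at the start. Right under it the aluminium part, 48 mm tall, stands on a screw-up anvil of unreported height: the pad meets it 28 to 49 mm lower down and then presses with its weight, 21 to 30 N.
- drum (a joint): Angle (rad) of ratchet wheel and crank, one piece. About 0.04 at the start, hanging on the pawl; grows as the ram goes down and the handle swings down on the left (counter-clockwise seen from the front). Stops: -0.20 (ram fully up), 1.90. The ram's weight drives it to larger values with 7 to 12 N at the handle. With the thumb lever over, winding up to -0.03 or -0.05 frees the pawl.
- drum_centre (a point): Point on the drum's axis (along the press's x), in the plane of the ratchet wheel (92 mm across, teeth 7 mm deep), 190 mm above the bench.
- handle_mid (a point): Middle of the crank's black handle, a freely spinning round grip 22 mm thick, 66 mm long, lying along the press's x and sticking out to the front. It runs round the drum's axis at 85 mm radius, 72 mm in front of the ratchet wheel; at drum angle 0 it stands up to the left, 0.75 rad above level. The load pulls it down: grip it from above.
- thumb_pad (a point): Middle of the upper face of the red ribbed pad (30 mm along the press's x, 22 mm across, 7 mm thick) at the end of the thumb lever, right of the ratchet wheel. Pressed straight down it goes about 30 mm, with 1 to 5 N, to a firm stop, and stays where it is left.
- thumb_lever: Thumb lever that carries the pawl by a torsion spring. Origin on their common pin, 62 mm right of and 46 mm above the drum's axis; the red pad is 55 mm out from it. It leans 0.25 rad up to the right at the start and 0.30 rad down when fully over; it then pulls the pawl outward through the spring only.
- pawl_nose (a point): Tip of the dark steel pawl that hooks over the top of the ratchet wheel. Bitten in it is 37 to 40 mm from drum_centre; clear of the teeth, more than 48 mm.

How it is judged:
On the way, in this order (a step that is already met when the one before it is completed fails the run):
1. the thumb lever is thrown over to release while the ram is still up (z of thumb_pad in the frame of press below 0.229 m and value of joint drum below 0.15 rad), for 0.2 s.
2. the pawl has jumped clear of the ratchet wheel and the ram is still held up (distance between pawl_nose and drum_centre above 0.048 m and value of joint drum below 0.15 rad), for 0.2 s.
At the end, for the whole second after the job is handed in: The ram rests still (under 10 mm/s) on the part with its own weight (10 to 45 N), drum let down by more than 0.7 rad, thumb lever over (pad lower than 229 mm above the bench) and pawl clear of the ratchet wheel (nose more than 48 mm from the axis) (contact force between ram and anything else between 10 and 45 N and value of joint drum above 0.7 rad and linear speed of ram below 0.01 m/s and distance between pawl_nose and drum_centre above 0.048 m and z of thumb_pad in the frame of press below 0.229 m); the robot touches nothing.
It fails at once if the ram runs down or falls (faster than 0.10 m/s) (linear speed of ram above 0.1 m/s).
It fails at once if the ram is dropped or driven onto the part (more than 60 N) (contact force between ram and anything else above 60 N).
It fails at once if the thumb lever is forced (more than 25 N) (contact force between thumb_lever and the fingers above 25 N).
It also fails if it takes over 67 s, if anything falls off the work surface, if the arm or the gripper's body presses on something with over 40 N, if the wrist force passes 120 N, or if a joint passes its speed limit or range.

ROBOT

A 7-joint arm with a two-finger parallel gripper is mounted at the origin on a cart in front of the work surface, level with it; the furniture and walls round the work are solid. World frame = base frame: x ahead of the robot, y to its left, z up, the work surface at z = 0. Lengths are in m, angles in rad, forces in N, time in s.
With the tool pointing down it reaches from about 0.425 to 0.925 m from the base axis. Payload 6.8 kg.
Tool frame: the origin (TCP) lies at the centre of the arm's flange, where the gripper is bolted on; the fingertips stand 173 mm ahead of it and the grasp point (between the pads) lies 155 mm ahead of it (finger_overhang is the distance from the TCP to the fingertips, in m); y points along the fingers, z is the direction in which the jaws open and shut, and the axes are right-handed (so a half turn about y gives the same grasp; the last joint's range is limited). The gripper opens to 85 mm and grips with 20 to 120 N. Pads are 22 mm wide; open, the fingers measure 114 mm over their backs; the gripper's body (76 mm by 85 mm) begins 54 mm behind the grasp point. The pads swing forward as they close: fully open they stand 13 mm farther back than shut.
Start: joints at [-1.255, 0.477, 0.022, 1.555, -0.011, 1.109, -0.083], TCP at [0.278, 0.615, 0.405] pointing down, gripper open.
Joint ranges: [-2.96, 2.96], [-0.34, 2.1], [-1.41, 1.46], [0.24, 2.44], [-1.37, 4.51], [0.17, 1.92], [-2.96, 2.96]. Speed limits (rad/s): [2.39, 2.39, 3.14, 3.14, 3.14, 3.14, 3.14].

INTERFACE

Orientations are given as a rotation vector (axis times angle).
In Python, from bench import get_obs, grab_frame, hand_in, finger_overhang gives the robot as it stands. The module is installed in compiled form; this text tells all that it offers.
- The arm moves only by the shell command python3 -m jog 'ROWS' [FORCE]. ROWS is JSON, a list of rows, each a list of 3 entries, a list of its own where there are three numbers: the shift along the tool's x, y, z in cm, then the turn about the tool's y in rad, then the gripper command: -1 is fully open, 1 is shut, values between are in proportion. In form: [[[x, y, z], twist, gripper], ...]. A call has 1 to 10 rows; each row is the pose to reach, as a shift and turn from the pose commanded when the call began, along the tool's axes at that moment; what a row does not reach only later rows make up. A row lasts 1/8 s, in which the tool goes at most 62.5 mm and 10.7 degrees, less where a joint would pass 70% of its speed; a pose out of reach is approached as far as the arm can. A call with a gripper value outside its range is refused whole. The fingers move at their own pace and stop on an object; FORCE is the grip in N (left out, the last holds). Time passes only in rows, so rows that repeat a pose let the fingers close. It gives the time, the measured TCP pose, the force and the opening at its end, in the units of the state.
- get_obs(): the state, without advancing time (a new reading comes with each control period).
- grab_frame(name): name is "scene" or "top" or "wrist"; returns a dict with "image" (384x512x3 uint8, blue, green, red), "fx", "fy", "cx", "cy" (pixels), "distortion" ([k1, k2, p1, p2, k3] as OpenCV has them; the pictures are not rectified), "origin" and "rotation" of the camera in the world. Camera axes: x right, y up, looking along -z (the intrinsics and any distortion apply to the point x, -y, -z); pixel columns grow to the right and rows downward; lengths in m; the calibration is good to about 2 mm. A picture is of the moment at which its call begins. There is no depth.
- hand_in(): hands the job in, once; it reports no verdict.
The state is a dict: "clock": time; "joints": joint angles; "qvel": joint speeds; "tau": joint torques, N m; "tcp_pos": TCP position; "orientation": TCP orientation; "contact_force": force on the tool from outside, world axes, zero at the start; "moment": the same for the moment, N m; "grip_width": finger opening in m.
Only numpy, scipy, OpenCV 4.12 (cv2) and the standard library are available. Lean on these libraries where they do the work, as an engineer would, in place of code of your own. Each camera call takes 0.05 s, during which the arm holds its last target.

## Working session

There is one attempt and no reset: what is moved stays moved. The work goes in short steps, Python scripts to look and compute and a shell command to move; the robot and the scene stay as the last step left them, time stands still between calls to the robot, and variables do not carry over. Pictures are saved under pics/ and viewed, and the job is handed in when it is done.

```bash
mkdir -p pics && cat > h.py <<'E'
import numpy as np, cv2
from bench import get_obs, grab_frame, hand_in, finger_overhang
from scipy.spatial.transform import Rotation as R
def cam(n):
    f=grab_frame(n); return f
def ray(f,u,v):
    K=np.array([[f['fx'],0,f['cx']],[0,f['fy'],f['cy']],[0,0,1.]])
    p=cv2.undistortPoints(np.array([[[u,v]]],float),K,np.array(f['distortion'],float))[0,0]
    d=np.array(f['rotation'])@np.array([p[0],-p[1],-1.])
    return np.array(f['origin']),d/np.linalg.norm(d)
def plane(f,u,v,z):
    o,d=ray(f,u,v); return o+d*(z-o[2])/d[2]
def tri(*rays):
    A=np.zeros((3,3));b=np.zeros(3)
    for o,d in rays:
        P=np.eye(3)-np.outer(d,d);A+=P;b+=P@o
    x=np.linalg.solve(A,b)
    return x,[np.linalg.norm((np.eye(3)-np.outer(d,d))@(x-o)) for o,d in rays]
def proj(f,X):
    K=np.array([[f['fx'],0,f['cx']],[0,f['fy'],f['cy']],[0,0,1.]])
    p=np.array(f['rotation']).T@(np.asarray(X)-np.array(f['origin'])); p=np.array([p[0],-p[1],-p[2]])
    return cv2.projectPoints(p.reshape(1,1,3),np.zeros(3),np.zeros(3),K,np.array(f['distortion'],float))[0][0,0]
def save(f,name): cv2.imwrite('pics/'+name+'.png',f['image'])
E
python3 - <<'E'
from h import *
import pickle
np.set_printoptions(precision=4,suppress=True)
o=get_obs(); print(o); print(finger_overhang, R.from_rotvec(o['orientation']).as_matrix())
for n in ['scene','top','wrist']:
    f=cam(n); save(f,n+'0'); pickle.dump(f,open(n+'0.pkl','wb')); print(n,f['fx'],f['cx'],f['cy'],f['distortion'],f['origin'],f['rotation'])
E
```

```text
{'clock': 0.0, 'joints': array([-1.2551,  0.4778,  0.0223,  1.5565, -0.0115,  1.1093, -0.0831]), 'qvel': array([-0.0009, -0.0004, -0.    ,  0.0002, -0.0003,  0.0012,  0.0017]), 'tau': array([ -0.    , -59.6451,   1.6071, -28.1196,   0.0123,   0.0092,
         0.    ]), 'tcp_pos': array([0.2774, 0.615 , 0.4037]), 'orientation': array([-1.5469,  0.3326, -0.3322]), 'contact_force': array([0.0841, 1.1529, 0.5023]), 'moment': array([ 0.0125, -0.0005, -0.0075]), 'grip_width': 0.08554411104422673}
0.1734 [[ 0.9116 -0.0006  0.4112]
 [-0.4112 -0.0017  0.9116]
 [ 0.0001 -1.     -0.0018]]
scene 497.57275920354505 250.54248084098575 184.83671991140434 [-0.1711  0.      0.      0.      0.    ] [ 0.0342 -0.6457  0.8406] [ 0.8012 -0.3428 -0.7057]
top 348.9256948290549 253.83010889749895 191.61255135292888 [0.0252 0.     0.     0.     0.    ] [ 0.3988 -0.0946  0.9882] [ 0.1788 -0.1649 -1.4635]
wrist 343.6509535480347 253.65042089156557 192.9099744543072 [-0.0744  0.      0.      0.      0.    ] [0.217  0.6413 0.3738] [-0.2361 -0.1494  1.1404]
```

```bash
sed -i "s/np.array(f\['rotation'\])/R.from_rotvec(f['rotation']).as_matrix()/" h.py && grep -n rotvec h.py; ls -la pics
```

```text
9:    d=R.from_rotvec(f['rotation']).as_matrix()@np.array([p[0],-p[1],-1.])
21:    p=R.from_rotvec(f['rotation']).as_matrix().T@(np.asarray(X)-np.array(f['origin'])); p=np.array([p[0],-p[1],-p[2]])
total 916
drwxr-xr-x 2 agent agent   4096 Dec  7 13:51 .
drwxr-xr-x 3 agent agent   4096 Dec  7 13:51 ..
-rw-r--r-- 1 agent agent 294795 Dec  7 13:51 scene0.png
-rw-r--r-- 1 agent agent 318969 Dec  7 13:51 top0.png
-rw-r--r-- 1 agent agent 313404 Dec  7 13:51 wrist0.png
```

View pics/scene0.png

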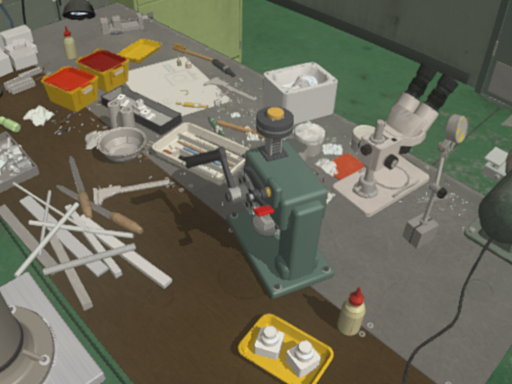

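View pics/top0.png

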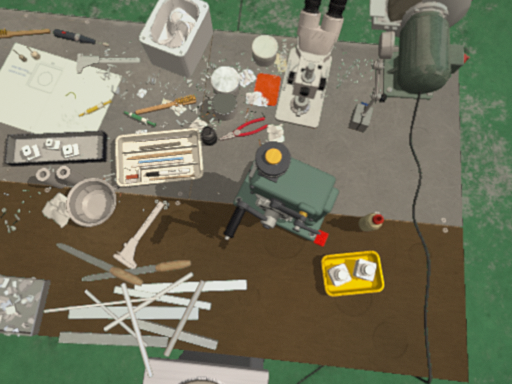

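View pics/wrist0.png

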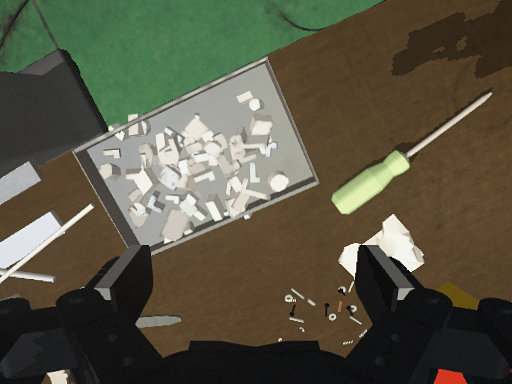

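```bash
python3 - <<'E'
from h import *
a=cv2.imread('pics/scene0.png')[90:300,170:340]; cv2.imwrite('pics/sc0z.png',cv2.resize(a,None,fx=2.8,fy=2.8,interpolation=cv2.INTER_CUBIC))
a=cv2.imread('pics/top0.png')[135:255,205:350]; cv2.imwrite('pics/tp0z.png',cv2.resize(a,None,fx=4.5,fy=4.5,interpolation=cv2.INTER_CUBIC))
E
```

```text
(no output)
```

View pics/sc0z.png

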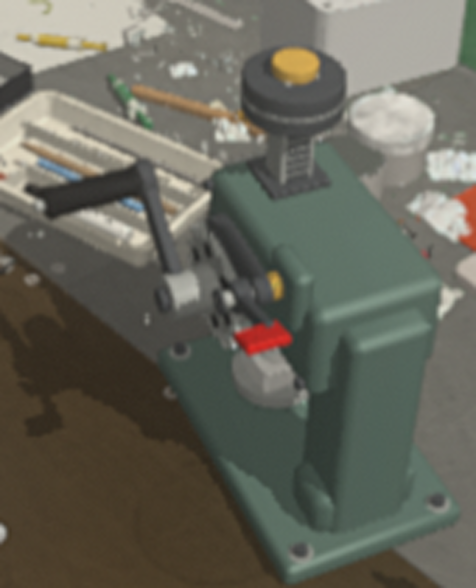

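View pics/tp0z.png

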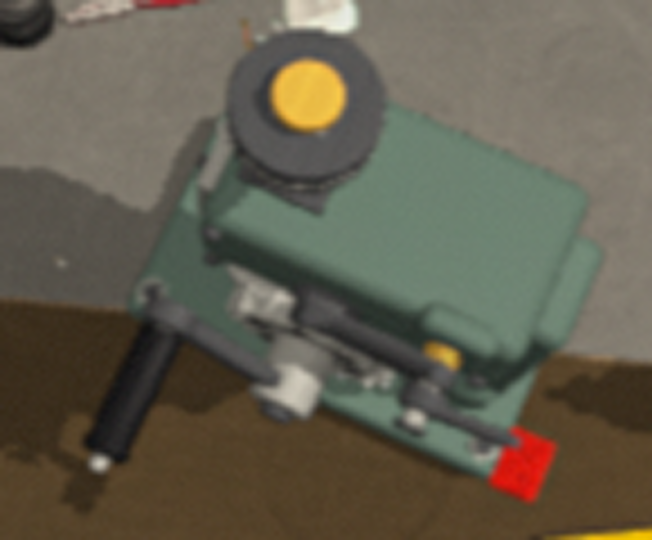

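```bash
python3 - <<'E'
from h import *
import pickle
np.set_printoptions(precision=4,suppress=True)
S=pickle.load(open('scene0.pkl','rb'));T=pickle.load(open('top0.pkl','rb'))
def mask(f,box,name):
    x0,y0,x1,y1=box; h=cv2.cvtColor(f['image'],cv2.COLOR_BGR2HSV)[y0:y1,x0:x1]
    if name=='red': m=((h[...,0]<8)|(h[...,0]>172))&(h[...,1]>170)&(h[...,2]>100)
    else: m=(h[...,0]>15)&(h[...,0]<30)&(h[...,1]>140)&(h[...,2]>120)
    v,u=np.nonzero(m); pts=np.c_[u+x0,v+y0].astype(np.float32)
    print(name,len(u),pts.mean(0),cv2.minAreaRect(pts), h[...,2][m].min(),h[...,2][m].max()); return pts.mean(0)
rs=mask(S,(240,195,280,225),'red');rt=mask(T,(308,225,335,250),'red')
print('pad',tri(ray(S,*rs),ray(T,*rt)))
ys=mask(S,(260,100,292,122),'y');yt=mask(T,(260,145,290,170),'y')
print('knobtop',tri(ray(S,*ys),ray(T,*yt)))
sc=lambda x,y:(170+(x+.5)/2.8-.5,90+(y+.5)/2.8-.5)
tp=lambda x,y:(205+(x+.5)/4.5-.5,135+(y+.5)/4.5-.5)
for n,a,b in [('tip',(30,190),(99,462)),('gripend_front',(47,199),(106,446)),('gripend_back',(135,177),(163,330)),('crankboss',(166,299),(275,408)),('lever pin',(223,300),(412,418)),('bolt left front',(180,350),(150,290))]:
    print(n,tri(ray(S,*sc(*a)),ray(T,*tp(*b))))
print('bolts scene z=.024',[plane(S,*sc(*p),.024) for p in [(180,350),(301,551),(437,500)]])
print('bolts top',[plane(T,*tp(*p),.024) for p in [(150,290),(487,442)]])
E
```

```text
red 132 [263.553  210.3561] ((263.48822021484375, 209.94703674316406), (8.785684585571289, 18.547555923461914), 77.47119140625) 105 212
red 156 [321.0833 238.1795] ((321.1000061035156, 237.80003356933594), (10.733125686645508, 14.758047103881836), 26.56505012512207) 116 226
pad (array([ 0.4789, -0.2299,  0.2516]), [np.float64(8.272268666148517e-05), np.float64(8.272268666134258e-05)])
y 138 [275.4565 112.7391] ((275.5, 113.0), (10.0, 15.0), 90.0) 134 216
y 201 [272.9154 155.9602] ((273.0, 156.0), (14.0, 16.0), 90.0) 123 244
knobtop (array([ 0.6235, -0.1116,  0.3282]), [np.float64(0.00032600016933164057), np.float64(0.00032600016933168285)])
tip (array([ 0.4578, -0.032 ,  0.2622]), [np.float64(0.0025762844555942623), np.float64(0.0025762844555941747)])
gripend_front (array([ 0.4677, -0.0341,  0.2502]), [np.float64(0.0010956008656770155), np.float64(0.0010956008656770396)])
gripend_back (array([ 0.5264, -0.0556,  0.2507]), [np.float64(0.0004099226390567875), np.float64(0.0004099226390566428)])
crankboss (array([ 0.5027, -0.1136,  0.19  ]), [np.float64(0.0005168116417405531), np.float64(0.0005168116417404165)])
lever pin (array([ 0.4972, -0.1774,  0.2362]), [np.float64(0.0010833460887998173), np.float64(0.0010833460887999563)])
bolt left front (array([ 0.5898, -0.0324,  0.0234]), [np.float64(4.381311680258487e-05), np.float64(4.381311680264091e-05)])
bolts scene z=.024 [array([ 0.5895, -0.0329,  0.024 ]), array([ 0.5142, -0.2463,  0.024 ]), array([ 0.6237, -0.2835,  0.024 ])]
bolts top [array([ 0.5897, -0.0324,  0.024 ]), array([ 0.5161, -0.2484,  0.024 ])]
```

```bash
python3 -m jog '[[[0,-5,0],0,1],[[4,-9,-3.3],-0.02,1],[[8,-9.5,-6.7],-0.04,1],[[12.8,-9.5,-10.8],-0.06,1],[[17.6,-9.5,-14.8],-0.085,1],[[22.4,-9.5,-18.9],-0.085,1],[[27.2,-9.5,-23],-0.085,1],[[32,-9.5,-27],-0.085,1],[[36.4,-9.5,-30.7],-0.085,1],[[39.4,-9.5,-33.3],-0.085,1]]' 30
```

```text
clock: 1.4
tcp_pos: [0.5005, 0.1465, 0.4997]
orientation: [-1.554, 0.268, -0.269]
contact_force: [0.6, 0.8, -0.6]
grip_width: 0.0001
```

```bash
python3 - <<'E'
from h import *
import pickle
np.set_printoptions(precision=4,suppress=True)
f=cam('wrist'); save(f,'wrist1'); pickle.dump(f,open('wrist1.pkl','wb'))
o=get_obs(); M=R.from_rotvec(o['orientation']).as_matrix(); print(M, o['tcp_pos'])
for n,t in [('pad',np.array([.4789,-.2299])),]:
    d=np.r_[t-o['tcp_pos'][:2],0]; print(n,M.T@d)
E
```

```text
[[ 0.9401  0.0014  0.3409]
 [-0.3409 -0.0028  0.9401]
 [ 0.0022 -1.     -0.0021]] [0.5022 0.1418 0.4998]
pad [ 0.1048  0.001  -0.3573]
```

View pics/wrist1.png

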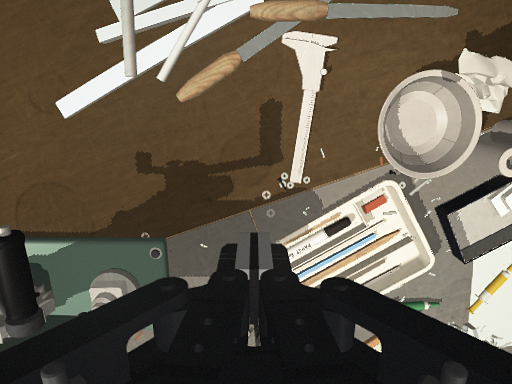

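```bash
python3 -m jog '[[[1.7,0,-6],0,1],[[3.4,0,-12],0,1],[[5.1,0,-18],0,1],[[6.8,0,-24],0,1],[[8.5,0,-30],0,1],[[10,0,-35],0,1],[[10.5,0,-36.0],0,1],[[10.5,2.5,-36.0],0,1],[[10.5,5,-36.0],0,1],[[10.5,5,-36.0],0,1]]' 30; python3 - <<'E'
from h import *
import pickle
np.set_printoptions(precision=4,suppress=True)
f=cam('wrist'); save(f,'wrist2'); pickle.dump(f,open('wrist2.pkl','wb'))
f=cam('scene'); save(f,'scene2'); pickle.dump(f,open('scene2.pkl','wb'))
o=get_obs(); M=R.from_rotvec(o['orientation']).as_matrix(); print(o['tcp_pos'],o['contact_force'],o['joints'])
print('tip',o['tcp_pos']+M@[0,.1734,0], 'pad in tool',M.T@(np.array([.4789,-.2299,.2516])-o['tcp_pos']))
E
```

```text
clock: 2.7
tcp_pos: [0.479, -0.2232, 0.448]
orientation: [-1.554, 0.268, -0.261]
contact_force: [0.3, -0.3, 0.4]
grip_width: -0.0003
[ 0.4796 -0.2241  0.4502] [-0.5814  0.1872 -0.2899] [-0.1847  0.2075  0.5927  1.8786 -0.1301  1.0934  1.691 ]
tip [ 0.4796 -0.2241  0.2768] pad in tool [ 0.0012  0.1986 -0.0057]
```

View pics/wrist2.png

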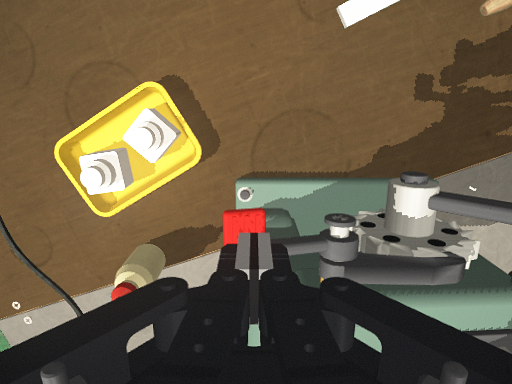

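View pics/scene2.png

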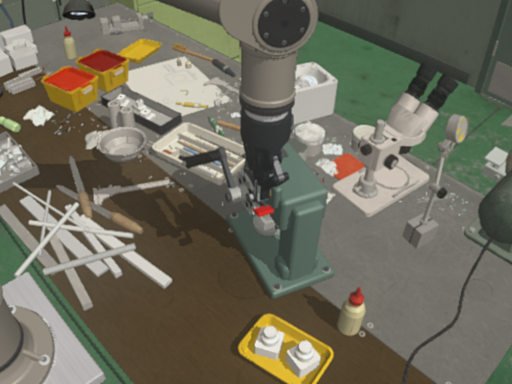

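```bash
python3 -m jog '[[[0.1,0,-1.0],0,1],[[0.1,1,-1.0],0,1],[[0.1,1.8,-1.0],0,1],[[0.1,1.8,-1.0],0,1]]'; python3 - <<'E'
from h import *
np.set_printoptions(precision=4,suppress=True)
f=cam('wrist'); save(f,'wrist3')
o=get_obs(); M=R.from_rotvec(o['orientation']).as_matrix(); print(o['tcp_pos'],o['contact_force'])
print('tip',o['tcp_pos']+M@[0,.1734,0], 'pad in tool',M.T@(np.array([.4789,-.2299,.2516])-o['tcp_pos']))
E
```

```text
clock: 3.3
tcp_pos: [0.4766, -0.2341, 0.4308]
orientation: [-1.554, 0.267, -0.264]
contact_force: [-1.0, -0.4, 1.0]
grip_width: -0.0002
[ 0.4767 -0.2343  0.4312] [ 0.4683 -0.028   0.2354]
tip [ 0.4765 -0.2342  0.2578] pad in tool [0.0008 0.1796 0.0049]
```

View pics/wrist3.png

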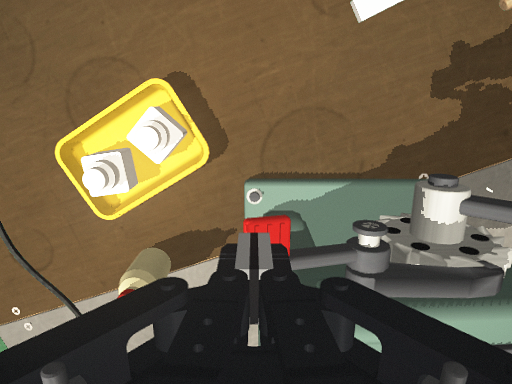

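```bash
python3 -m jog '[[[0,0.4,0],0,1],[[0,0.8,0],0,1],[[0,1.2,0],0,1],[[0,1.5,0],0,1]]'; python3 -m jog '[[[0,0.25,0],0,1],[[0,0.5,0],0,1],[[0,0.7,0],0,1],[[0,0.7,0],0,1]]'
```

```text
clock: 3.85
tcp_pos: [0.4768, -0.2346, 0.4165]
orientation: [-1.555, 0.266, -0.266]
contact_force: [-0.1, -1.7, 1.4]
grip_width: -0.0001
clock: 4.35
tcp_pos: [0.4767, -0.2343, 0.4095]
orientation: [-1.554, 0.266, -0.266]
contact_force: [-0.3, -1.2, 0.5]
grip_width: 0.0
```

```bash
python3 -m jog '[[[0,0.2,0],0,1],[[0,0.4,0],0,1],[[0,0.6,0],0,1],[[0,0.6,0],0,1]]';  python3 - <<'E'
from h import *
import pickle
f=cam('wrist'); save(f,'wrist4')
S=cam('scene');pickle.dump(S,open('scene4.pkl','wb'));T=cam('top')
a=S['image'][140:240,200:320]; cv2.imwrite('pics/sc4z.png',cv2.resize(a,None,fx=5,fy=5,interpolation=cv2.INTER_CUBIC))
E
```

```text
clock: 4.85
tcp_pos: [0.4768, -0.2342, 0.4034]
orientation: [-1.554, 0.266, -0.265]
contact_force: [-0.2, 0.2, 0.8]
grip_width: 0.0003
```

View pics/sc4z.png

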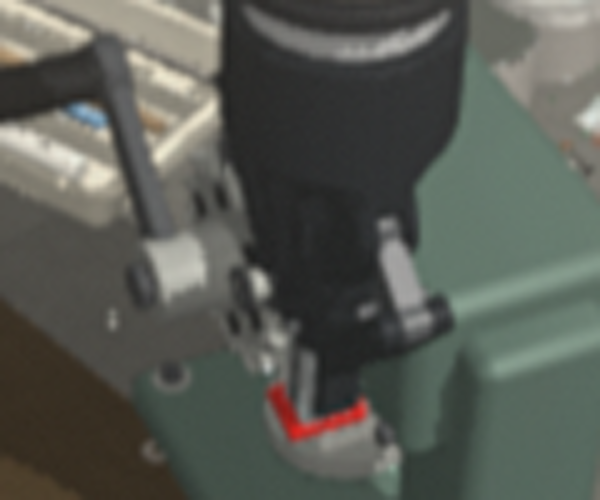

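View pics/wrist4.png

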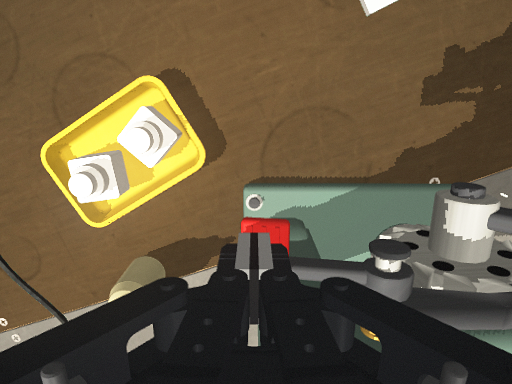

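```bash
python3 -m jog '[[[0,0.15,0],0,1],[[0,0.3,0],0,1],[[0,0.4,0],0,1],[[0,0.4,0],0,1]]'; python3 -m jog '[[[0,0.1,0],0,1],[[0,0.15,0],0,1],[[0,0.15,0],0,1]]'
```

```text
clock: 5.5
tcp_pos: [0.4768, -0.2345, 0.3996]
orientation: [-1.554, 0.266, -0.266]
contact_force: [0.2, 0.6, 1.7]
grip_width: 0.0001
clock: 5.88
tcp_pos: [0.4769, -0.2345, 0.3982]
orientation: [-1.555, 0.266, -0.266]
contact_force: [-0.0, 0.9, 2.4]
grip_width: -0.0002
```

```bash
python3 -m jog '[[[0,0.1,0],0,1],[[0,0.15,0],0,1],[[0,0.15,0],0,1]]'; python3 -m jog '[[[0,0.1,0],0,1],[[0,0.1,0],0,1]]'
```

```text
clock: 6.25
tcp_pos: [0.4768, -0.2345, 0.3967]
orientation: [-1.555, 0.266, -0.266]
contact_force: [0.4, 0.7, 3.2]
grip_width: 0.0001
clock: 6.5
tcp_pos: [0.4769, -0.2346, 0.3962]
orientation: [-1.554, 0.266, -0.266]
contact_force: [-0.8, 1.8, 8.0]
grip_width: 0.0004
```

```bash
python3 -m jog '[[[0,-3,0],0,1],[[0,-8,0],0,1],[[-1,-9.5,3.5],0,0],[[-2.8,-9.5,9],0,-0.4],[[-4.5,-9.5,14.5],0,-0.4],[[-5.6,-9.5,18.5],0,-0.4],[[-5.6,-9.5,18.5],0,-0.4],[[-5.6,-9.5,18.5],0,-0.4]]'; python3 - <<'E'
from h import *
import pickle
np.set_printoptions(precision=4,suppress=True)
for n in ['wrist','scene','top']:
    f=cam(n); save(f,n+'5'); pickle.dump(f,open(n+'5.pkl','wb'))
S=pickle.load(open('scene5.pkl','rb'))
a=S['image'][90:300,170:340]; cv2.imwrite('pics/sc5z.png',cv2.resize(a,None,fx=2.8,fy=2.8,interpolation=cv2.INTER_CUBIC))
o=get_obs(); M=R.from_rotvec(o['orientation']).as_matrix(); print(o['tcp_pos'],o['contact_force'],o['grip_width'],M)
W=pickle.load(open('wrist5.pkl','rb'))
print('handle proj',[proj(W,x) for x in ([.4677,-.0341,.2502],[.5264,-.0556,.2507],[.497,-.0448,.2505])])
E
```

```text
clock: 7.5
tcp_pos: [0.4852, -0.0423, 0.4903]
orientation: [-1.555, 0.267, -0.266]
contact_force: [0.2, -0.3, 0.3]
grip_width: 0.0598
[ 0.4853 -0.0429  0.4905] [-0.7153  0.0032  0.058 ] 0.059795246866929615 [[ 0.9422 -0.0004  0.335 ]
 [-0.335  -0.0004  0.9422]
 [-0.0002 -1.     -0.0005]]
handle proj [array([258.8971, 177.6048]), array([257.4511, 268.4217]), array([258.2012, 224.6781])]
```

View pics/wrist5.png

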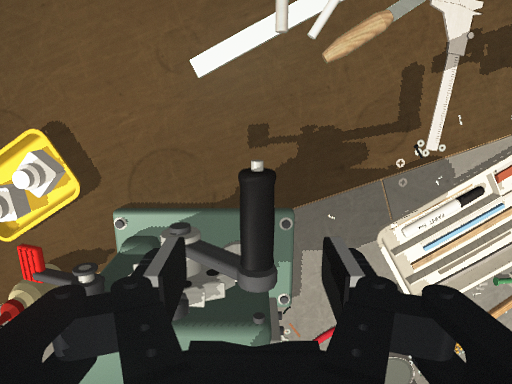

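View pics/sc5z.png

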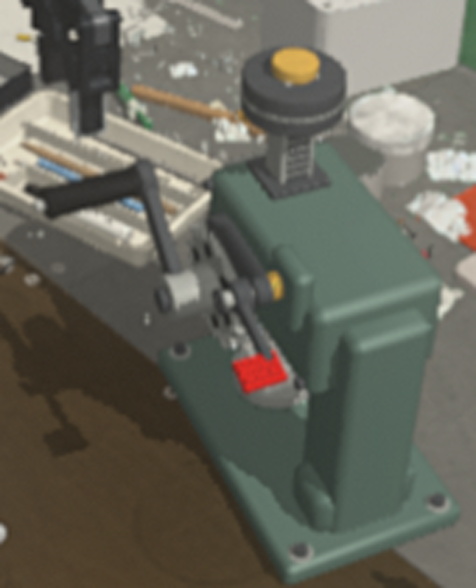

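```bash
python3 -m jog '[[[0.2,3,0.2],0,-0.4],[[0.2,6,0.2],0,-0.4],[[0.2,8.0,0.2],0,-0.4],[[0.2,8.5,0.2],0,-0.4],[[0.2,8.5,0.2],0,-0.4]]' 40; python3 - <<'E'
from h import *
np.set_printoptions(precision=4,suppress=True)
for n in ['wrist','scene']:
    f=cam(n); save(f,n+'6')
S=f
a=S['image'][90:300,170:340]; cv2.imwrite('pics/sc6z.png',cv2.resize(a,None,fx=2.8,fy=2.8,interpolation=cv2.INTER_CUBIC))
o=get_obs(); print(o['tcp_pos'],o['contact_force'],o['grip_width'])
E
```

```text
clock: 8.28
tcp_pos: [0.4881, -0.0408, 0.406]
orientation: [-1.554, 0.267, -0.267]
contact_force: [0.2, 0.1, -0.3]
grip_width: 0.0601
[ 0.4884 -0.0405  0.4066] [0.5288 0.2137 0.4564] 0.05964054548336177
```

View pics/wrist6.png

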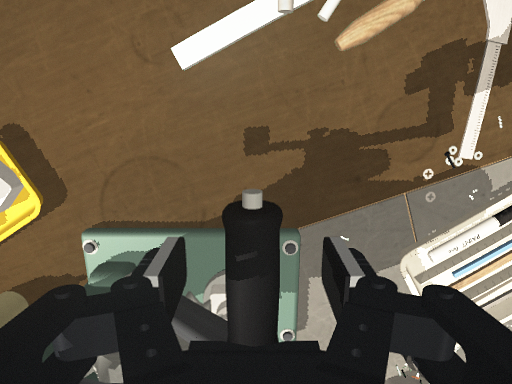

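View pics/sc6z.png

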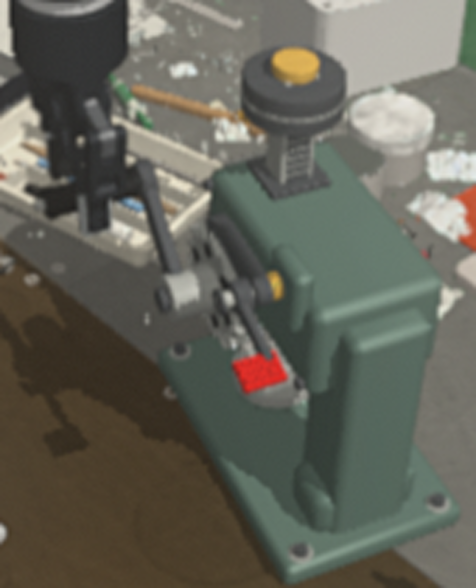

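```bash
python3 -m jog '[[[0,0,0],0,0],[[0,0,0],0,0.4],[[0,0,0],0,1],[[0,0,0],0,1],[[0,0,0],0,1],[[0,0,0],0,1]]' 40; python3 -m jog '[[[0,0,0],0,1],[[0,0,0],0,1]]' 40;  python3 - <<'E'
from h import *
np.set_printoptions(precision=4,suppress=True)
for n in ['wrist']:
    f=cam(n); save(f,n+'7')
o=get_obs(); print(o['tcp_pos'],o['contact_force'],o['grip_width'],o['moment'])
E
```

```text
clock: 9.12
tcp_pos: [0.4879, -0.0408, 0.4061]
orientation: [-1.555, 0.266, -0.266]
contact_force: [-3.2, -3.0, 6.1]
grip_width: 0.0207
clock: 9.38
tcp_pos: [0.4879, -0.0408, 0.4061]
orientation: [-1.555, 0.266, -0.266]
contact_force: [-2.7, -3.0, 5.9]
grip_width: 0.0209
[ 0.4879 -0.0408  0.4061] [-3.324  -3.8694  5.5402] 0.02103867401464236 [-0.7141  0.5514  0.07  ]
```

View pics/wrist7.png

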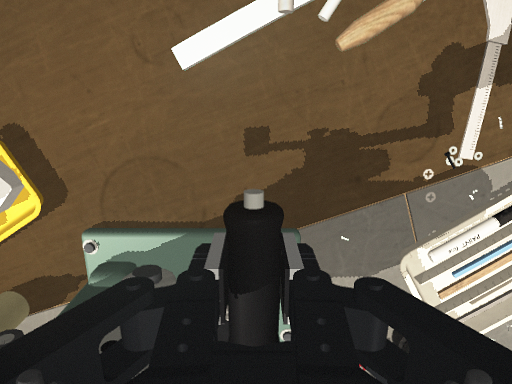

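```bash
python3 -m jog '[[[0,-0.2,-0.18],0,1],[[0,-0.4,-0.34],0,1],[[0,-0.6,-0.52],0,1],[[0,-0.8,-0.70],0,1],[[0,-0.8,-0.70],0,1]]' 40;  python3 - <<'E'
from h import *
np.set_printoptions(precision=4,suppress=True)
S=cam('scene'); a=S['image'][90:300,170:340]; cv2.imwrite('pics/sc8z.png',cv2.resize(a,None,fx=2.8,fy=2.8,interpolation=cv2.INTER_CUBIC))
S=cam('top'); a=S['image'][135:255,205:350]; cv2.imwrite('pics/tp8z.png',cv2.resize(a,None,fx=4.5,fy=4.5,interpolation=cv2.INTER_CUBIC))
o=get_obs(); print(o['tcp_pos'],o['contact_force'],o['grip_width'],o['moment'])
E
```

```text
clock: 10.05
tcp_pos: [0.4857, -0.0467, 0.4131]
orientation: [-1.555, 0.265, -0.266]
contact_force: [4.8, -1.0, -11.2]
grip_width: 0.021
[ 0.4858 -0.0466  0.413 ] [  5.2988  -1.3766 -10.5126] 0.020636489627144924 [-0.3027 -1.1076  0.0066]
```

View pics/sc8z.png

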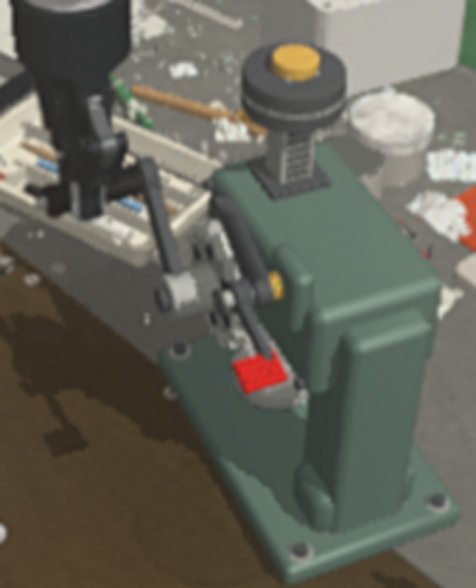

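View pics/tp8z.png

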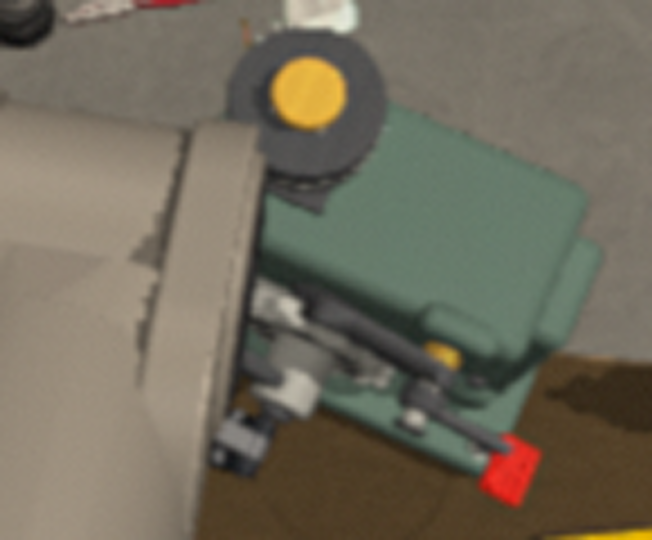

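```bash
python3 - <<'E'
from h import *
a=cv2.imread('pics/scene6.png')[140:210,225:285]
S=cam('scene'); save(S,'scene9'); b=S['image'][140:210,225:285]
cv2.imwrite('pics/cmp9.png',cv2.resize(np.hstack([a,b]),None,fx=6,fy=6,interpolation=cv2.INTER_CUBIC))
print(get_obs()['clock'])
E
```

```text
10.2
```

View pics/cmp9.png

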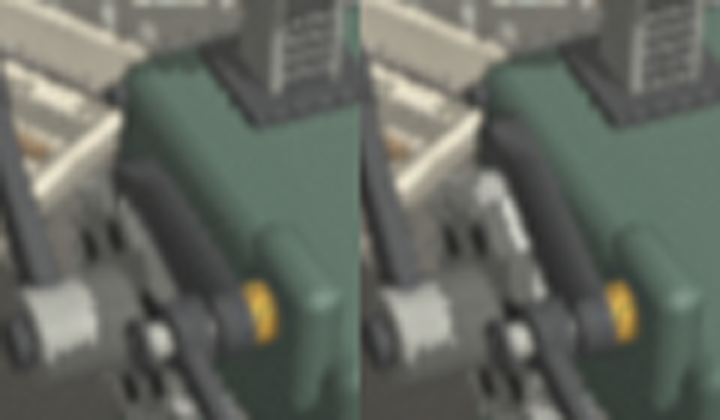

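```bash
python3 -m jog '[[[0,0,0],0,1],[[0,0,0],0,1],[[0,0.22,0.22],0,1],[[0,0.45,0.45],0,1],[[0,0.93,0.87],0,1],[[0,1.44,1.25],0,1],[[0,1.44,1.25],0,1]]' 40;  python3 - <<'E'
from h import *
np.set_printoptions(precision=4,suppress=True)
S=cam('scene'); a=S['image'][90:300,170:340]; cv2.imwrite('pics/sc10z.png',cv2.resize(a,None,fx=2.8,fy=2.8,interpolation=cv2.INTER_CUBIC))
o=get_obs(); print(o['tcp_pos'],o['contact_force'],o['grip_width'],o['moment'])
yc=o['tcp_pos'][:2]@[.335,.942]; print('y',yc-.0614,'z',o['tcp_pos'][2]-.3509)
E
```

```text
clock: 11.08
tcp_pos: [0.49, -0.0349, 0.3984]
orientation: [-1.556, 0.266, -0.266]
contact_force: [5.3, -2.8, -10.3]
grip_width: 0.0209
[ 0.4899 -0.035   0.3985] [  5.8692  -3.0603 -11.033 ] 0.0207379964827421 [-0.5729 -0.9597  0.0445]
y 0.06976436256105584 z 0.04761355264241535
```

View pics/sc10z.png

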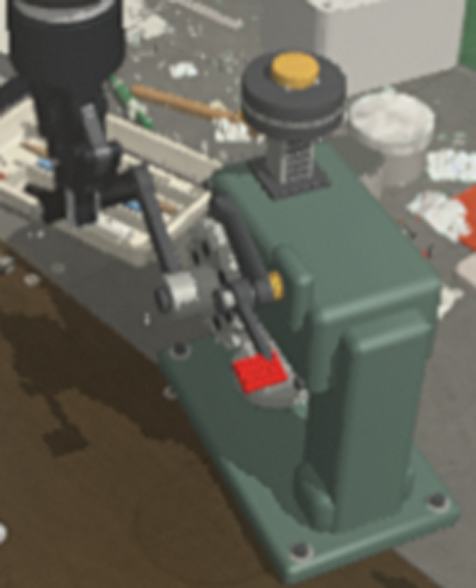

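```bash
python3 -m jog '[[[0,0.26,0.16],0,1],[[0,0.54,0.33],0,1],[[0,1.1,0.63],0,1],[[0,1.69,0.89],0,1],[[0,2.29,1.1],0,1],[[0,2.9,1.27],0,1],[[0,3.53,1.38],0,1],[[0,4.16,1.46],0,1],[[0,4.5,1.48],0,1],[[0,4.5,1.48],0,1]]' 40;  python3 - <<'E'
from h import *
np.set_printoptions(precision=4,suppress=True)
S=cam('scene'); a=S['image'][90:300,170:340]; cv2.imwrite('pics/sc11z.png',cv2.resize(a,None,fx=2.8,fy=2.8,interpolation=cv2.INTER_CUBIC))
o=get_obs(); print(o['tcp_pos'],o['contact_force'],o['grip_width'],o['moment'])
M=R.from_rotvec(o['orientation']).as_matrix(); print('f tool',M.T@o['contact_force'])
yc=o['tcp_pos'][:2]@[.335,.942]; print('y',yc-.0614,'z',o['tcp_pos'][2]-.3509)
E
```

```text
clock: 12.38
tcp_pos: [0.4947, -0.0215, 0.3537]
orientation: [-1.556, 0.267, -0.266]
contact_force: [3.8, -4.0, -8.8]
grip_width: 0.0205
[ 0.4947 -0.0214  0.3538] [ 3.218  -3.9528 -9.2931] 0.020552632729027888 [-0.936  -0.6981  0.0924]
f tool [ 4.3517  9.2956 -2.6452]
y 0.08413091605670808 z 0.0028644834421372445
```

View pics/sc11z.png

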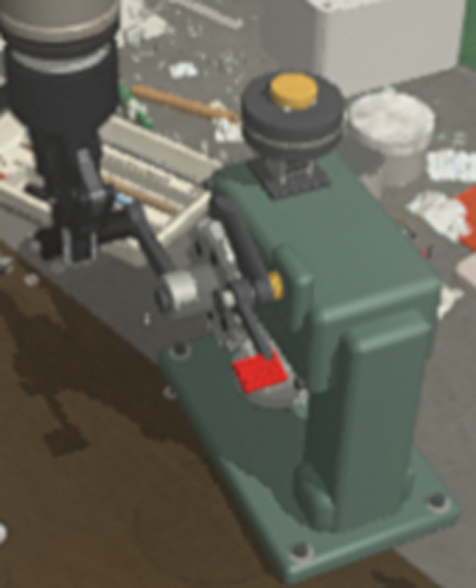

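```bash
python3 -m jog '[[[0,0.3,0],0,1],[[0,0.7,0],0,1],[[0,1.1,-0.03],0,1],[[0,1.4,-0.07],0,1],[[0,1.4,-0.07],0,1]]' 40;  cat > st.py <<'E'
from h import *
np.set_printoptions(precision=4,suppress=True)
o=get_obs()
M=R.from_rotvec(o['orientation']).as_matrix(); print(o['tcp_pos'],'f tool',M.T@o['contact_force'])
y=o['tcp_pos'][:2]@[.335,.942]-.0614;z=o['tcp_pos'][2]-.3509; print('y',y,'z',z,'theta',.75-np.arctan2(z,y),'r',np.hypot(y,z))
E
python3 st.py
```

```text
clock: 13.05
tcp_pos: [0.4945, -0.0222, 0.3398]
orientation: [-1.555, 0.267, -0.266]
contact_force: [2.7, -4.6, -8.0]
grip_width: 0.0208
[ 0.4945 -0.0222  0.3398] f tool [ 4.0454  7.9944 -3.41  ]
y 0.08338254455966254 z -0.01112331616244544 theta 0.8826180321615458 r 0.08412120362722962
```

```bash
cat > chk.py <<'E'
# usage chk.py MIN : exit 1 (stop) if downward load on the tool falls below MIN
import sys
from h import *
o=get_obs(); M=R.from_rotvec(o['orientation']).as_matrix(); f=M.T@o['contact_force']
y=o['tcp_pos'][:2]@[.335,.942]-.0614;z=o['tcp_pos'][2]-.3509
ph=np.arctan2(z,y); T=f[1]*np.cos(ph)-f[2]*np.sin(-ph)
print('t %.2f f %.1f %.1f %.1f  tang %.1f theta %.3f r %.4f'%(o['clock'],*f,T,.75-ph,np.hypot(y,z)))
sys.exit(f[1]<float(sys.argv[1]))
E
python3 -m jog '[[[0,0.15,-0.02],0,1],[[0,0.3,-0.05],0,1],[[0,0.4,-0.07],0,1],[[0,0.4,-0.07],0,1]]' >/dev/null;python3 chk.py 6
python3 -m jog '[[[0,0.08,-0.015],0,1],[[0,0.08,-0.015],0,1]]' >/dev/null;python3 chk.py 6
```

```text
t 13.55 f 4.3 8.5 -5.0  tang 9.3 theta 0.929 r 0.0841
t 13.80 f 4.3 8.6 -3.8  tang 9.2 theta 0.939 r 0.0840False
False
```

```bash
sed -i 's/sys.exit(f\[1\]</sys.exit(int(f[1]</; s/\[1\]))$/[1])))/' chk.py && tail -1 chk.py
python3 -m jog '[[[0,0.08,-0.018],0,1],[[0,0.08,-0.018],0,1]]' >/dev/null && python3 chk.py 6 &&
python3 -m jog '[[[0,0.08,-0.018],0,1],[[0,0.08,-0.018],0,1]]' >/dev/null && python3 chk.py 6 &&
python3 -m jog '[[[0,0.08,-0.02],0,1],[[0,0.08,-0.02],0,1]]' >/dev/null && python3 chk.py 6 &&
python3 -m jog '[[[0,0.08,-0.02],0,1],[[0,0.08,-0.02],0,1]]' >/dev/null && python3 chk.py 6 &&
python3 -m jog '[[[0,0.08,-0.02],0,1],[[0,0.08,-0.02],0,1]]' >/dev/null && python3 chk.py 6 &&
python3 -m jog '[[[0,0.08,-0.022],0,1],[[0,0.08,-0.022],0,1]]' >/dev/null && python3 chk.py 6
```

```text
sys.exit(int(f[1]<float(sys.argv[1])))
t 14.05 f 4.7 8.9 -2.9  tang 9.3 theta 0.948 r 0.0841
t 14.30 f 3.7 8.8 -2.7  tang 9.2 theta 0.958 r 0.0840
t 14.55 f 3.6 8.3 -3.3  tang 8.8 theta 0.968 r 0.0841
t 14.80 f 3.2 8.3 -2.1  tang 8.5 theta 0.977 r 0.0840
t 15.05 f 4.2 8.1 -3.1  tang 8.6 theta 0.987 r 0.0841
t 15.30 f 4.4 8.7 -3.9  tang 9.4 theta 0.997 r 0.0840
```

```bash

python3 -m jog '[[[0,0.08,-0.022],0,1],[[0,0.08,-0.022],0,1]]' >/dev/null && python3 chk.py 6.3 &&
python3 -m jog '[[[0,0.08,-0.022],0,1],[[0,0.08,-0.022],0,1]]' >/dev/null && python3 chk.py 6.3 &&
python3 -m jog '[[[0,0.08,-0.024],0,1],[[0,0.08,-0.024],0,1]]' >/dev/null && python3 chk.py 6.3 &&
python3 -m jog '[[[0,0.08,-0.024],0,1],[[0,0.08,-0.024],0,1]]' >/dev/null && python3 chk.py 6.3 &&
python3 -m jog '[[[0,0.08,-0.025],0,1],[[0,0.08,-0.025],0,1]]' >/dev/null && python3 chk.py 6.3 &&
python3 -m jog '[[[0,0.08,-0.025],0,1],[[0,0.08,-0.025],0,1]]' >/dev/null && python3 chk.py 6.3 &&
python3 -m jog '[[[0,0.08,-0.027],0,1],[[0,0.08,-0.027],0,1]]' >/dev/null && python3 chk.py 6.3 &&
python3 -m jog '[[[0,0.08,-0.027],0,1],[[0,0.08,-0.027],0,1]]' >/dev/null && python3 chk.py 6.3 &&
python3 -m jog '[[[0,0.08,-0.028],0,1],[[0,0.08,-0.028],0,1]]' >/dev/null && python3 chk.py 6.3 &&
python3 -m jog '[[[0,0.08,-0.028],0,1],[[0,0.08,-0.028],0,1]]' >/dev/null && python3 chk.py 6.3
```

```text
t 15.55 f 4.4 7.6 -2.4  tang 8.0 theta 1.006 r 0.0840
t 15.80 f 3.8 7.5 -2.2  tang 7.8 theta 1.016 r 0.0840
t 16.05 f 4.6 7.3 -3.5  tang 8.0 theta 1.026 r 0.0840
t 16.30 f 4.3 8.8 -3.3  tang 9.3 theta 1.036 r 0.0840
t 16.55 f 4.1 7.5 -2.4  tang 7.9 theta 1.046 r 0.0840
t 16.80 f 3.8 7.5 -4.2  tang 8.5 theta 1.056 r 0.0840
t 17.05 f 3.7 8.2 -3.0  tang 8.7 theta 1.066 r 0.0840
t 17.30 f 4.2 7.9 -3.5  tang 8.6 theta 1.076 r 0.0840
t 17.55 f 4.0 8.4 -3.5  tang 9.1 theta 1.086 r 0.0840
t 17.80 f 3.9 7.5 -3.7  tang 8.3 theta 1.095 r 0.0840
```

```bash
sed -i 's/int(f\[1\]</int(T</' chk.py && 
python3 -m jog '[[[0,0.08,-0.029],0,1],[[0,0.08,-0.029],0,1]]' >/dev/null && python3 chk.py 6.3 &&
python3 -m jog '[[[0,0.08,-0.03],0,1],[[0,0.08,-0.03],0,1]]' >/dev/null && python3 chk.py 6.3 &&
python3 -m jog '[[[0,0.08,-0.031],0,1],[[0,0.08,-0.031],0,1]]' >/dev/null && python3 chk.py 6.3 &&
python3 -m jog '[[[0,0.08,-0.032],0,1],[[0,0.08,-0.032],0,1]]' >/dev/null && python3 chk.py 6.3 &&
python3 -m jog '[[[0,0.08,-0.033],0,1],[[0,0.08,-0.033],0,1]]' >/dev/null && python3 chk.py 6.3 &&
python3 -m jog '[[[0,0.08,-0.034],0,1],[[0,0.08,-0.034],0,1]]' >/dev/null && python3 chk.py 6.3 &&
python3 -m jog '[[[0,0.08,-0.035],0,1],[[0,0.08,-0.035],0,1]]' >/dev/null && python3 chk.py 6.3 &&
python3 -m jog '[[[0,0.08,-0.036],0,1],[[0,0.08,-0.036],0,1]]' >/dev/null && python3 chk.py 6.3 &&
python3 -m jog '[[[0,0.08,-0.037],0,1],[[0,0.08,-0.037],0,1]]' >/dev/null && python3 chk.py 6.3 &&
python3 -m jog '[[[0,0.08,-0.038],0,1],[[0,0.08,-0.038],0,1]]' >/dev/null && python3 chk.py 6.3
```

```text
t 18.05 f 4.0 7.6 -3.0  tang 8.1 theta 1.106 r 0.0840
t 18.30 f 4.0 7.5 -3.2  tang 8.1 theta 1.116 r 0.0840
t 18.55 f 4.5 7.4 -3.6  tang 8.2 theta 1.126 r 0.0840
t 18.80 f 3.7 8.0 -2.5  tang 8.4 theta 1.136 r 0.0840
t 19.05 f 4.0 7.8 -3.2  tang 8.4 theta 1.147 r 0.0840
t 19.30 f 3.7 8.0 -3.8  tang 8.9 theta 1.157 r 0.0840
t 19.55 f 4.1 8.5 -4.0  tang 9.4 theta 1.167 r 0.0840
t 19.80 f 4.3 8.3 -3.3  tang 9.0 theta 1.178 r 0.0840
t 20.05 f 4.1 8.0 -3.9  tang 8.9 theta 1.188 r 0.0840
t 20.30 f 3.5 7.6 -3.3  tang 8.3 theta 1.199 r 0.0840
```

```bash

python3 -m jog '[[[0,0.075,-0.037],0,1],[[0,0.075,-0.037],0,1]]' >/dev/null && python3 chk.py 6.3 &&
python3 -m jog '[[[0,0.075,-0.038],0,1],[[0,0.075,-0.038],0,1]]' >/dev/null && python3 chk.py 6.3 &&
python3 -m jog '[[[0,0.075,-0.039],0,1],[[0,0.075,-0.039],0,1]]' >/dev/null && python3 chk.py 6.3 &&
python3 -m jog '[[[0,0.075,-0.04],0,1],[[0,0.075,-0.04],0,1]]' >/dev/null && python3 chk.py 6.3 &&
python3 -m jog '[[[0,0.075,-0.041],0,1],[[0,0.075,-0.041],0,1]]' >/dev/null && python3 chk.py 6.3 &&
python3 -m jog '[[[0,0.075,-0.042],0,1],[[0,0.075,-0.042],0,1]]' >/dev/null && python3 chk.py 6.3 &&
python3 -m jog '[[[0,0.075,-0.043],0,1],[[0,0.075,-0.043],0,1]]' >/dev/null && python3 chk.py 6.3 &&
python3 -m jog '[[[0,0.075,-0.044],0,1],[[0,0.075,-0.044],0,1]]' >/dev/null && python3 chk.py 6.3 &&
python3 -m jog '[[[0,0.075,-0.045],0,1],[[0,0.075,-0.045],0,1]]' >/dev/null && python3 chk.py 6.3 &&
python3 -m jog '[[[0,0.075,-0.046],0,1],[[0,0.075,-0.046],0,1]]' >/dev/null && python3 chk.py 6.3
```

```text
t 20.55 f 3.4 8.2 -3.3  tang 8.8 theta 1.208 r 0.0840
t 20.80 f 4.7 7.7 -4.5  tang 8.9 theta 1.218 r 0.0840
t 21.05 f 4.1 8.5 -2.6  tang 8.8 theta 1.228 r 0.0840
t 21.30 f 4.4 7.7 -3.6  tang 8.5 theta 1.238 r 0.0840
t 21.55 f 4.3 8.0 -4.3  tang 9.1 theta 1.248 r 0.0840
t 21.80 f 4.3 7.9 -3.0  tang 8.3 theta 1.259 r 0.0840
t 22.05 f 4.6 8.1 -4.0  tang 9.0 theta 1.269 r 0.0840
t 22.30 f 3.4 7.8 -3.6  tang 8.6 theta 1.279 r 0.0840
t 22.55 f 2.8 7.2 -4.0  tang 8.2 theta 1.289 r 0.0840
t 22.80 f 3.4 7.0 -3.2  tang 7.6 theta 1.300 r 0.0840
```

```bash
python3 -c "
from h import *
S=cam('scene'); a=S['image'][90:300,170:340]; cv2.imwrite('pics/sc12z.png',cv2.resize(a,None,fx=2.8,fy=2.8,interpolation=cv2.INTER_CUBIC))
f=cam('wrist'); save(f,'wrist12')"
```

```text
(no output)
```

View pics/sc12z.png

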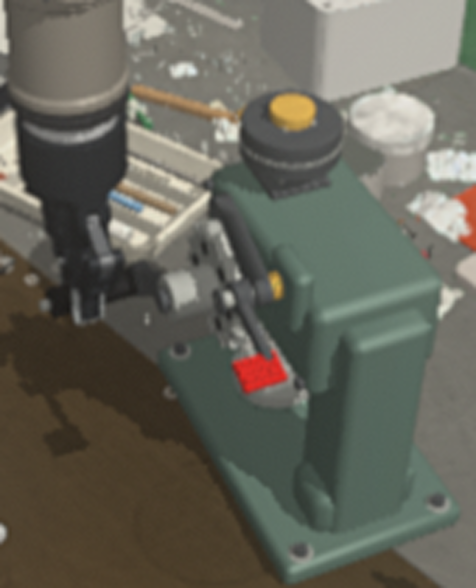

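View pics/wrist12.png

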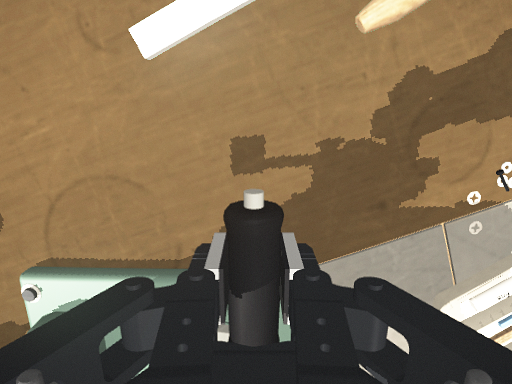

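```bash

python3 -m jog '[[[0,0.07,-0.044],0,1],[[0,0.07,-0.044],0,1]]' >/dev/null && python3 chk.py 6.3 &&
python3 -m jog '[[[0,0.07,-0.045],0,1],[[0,0.07,-0.045],0,1]]' >/dev/null && python3 chk.py 6.3 &&
python3 -m jog '[[[0,0.07,-0.046],0,1],[[0,0.07,-0.046],0,1]]' >/dev/null && python3 chk.py 6.3 &&
python3 -m jog '[[[0,0.07,-0.047],0,1],[[0,0.07,-0.047],0,1]]' >/dev/null && python3 chk.py 6.3 &&
python3 -m jog '[[[0,0.07,-0.048],0,1],[[0,0.07,-0.048],0,1]]' >/dev/null && python3 chk.py 6.3 &&
python3 -m jog '[[[0,0.07,-0.049],0,1],[[0,0.07,-0.049],0,1]]' >/dev/null && python3 chk.py 6.3 &&
python3 -m jog '[[[0,0.07,-0.05],0,1],[[0,0.07,-0.05],0,1]]' >/dev/null && python3 chk.py 6.3 &&
python3 -m jog '[[[0,0.07,-0.051],0,1],[[0,0.07,-0.051],0,1]]' >/dev/null && python3 chk.py 6.3 &&
python3 -m jog '[[[0,0.07,-0.052],0,1],[[0,0.07,-0.052],0,1]]' >/dev/null && python3 chk.py 6.3 &&
python3 -m jog '[[[0,0.07,-0.053],0,1],[[0,0.07,-0.053],0,1]]' >/dev/null && python3 chk.py 6.3
```

```text
t 23.15 f 3.8 7.8 -2.5  tang 7.9 theta 1.309 r 0.0840
t 23.40 f 4.3 7.3 -3.5  tang 8.1 theta 1.319 r 0.0840
t 23.65 f 4.7 7.6 -3.4  tang 8.2 theta 1.329 r 0.0840
t 23.90 f 4.2 6.9 -3.9  tang 7.9 theta 1.339 r 0.0840
t 24.15 f 4.3 7.6 -4.0  tang 8.5 theta 1.349 r 0.0840
t 24.40 f 4.1 9.1 -3.2  tang 9.3 theta 1.359 r 0.0840
t 24.65 f 3.9 7.4 -3.2  tang 7.9 theta 1.369 r 0.0840
t 24.90 f 3.9 8.3 -3.7  tang 8.9 theta 1.380 r 0.0840
t 25.15 f 4.7 7.4 -4.4  tang 8.5 theta 1.390 r 0.0840
t 25.40 f 4.2 6.9 -3.9  tang 7.9 theta 1.400 r 0.0840
```

```bash

python3 -m jog '[[[0,0.067,-0.052],0,1],[[0,0.067,-0.052],0,1]]' >/dev/null && python3 chk.py 6.3 &&
python3 -m jog '[[[0,0.067,-0.053],0,1],[[0,0.067,-0.053],0,1]]' >/dev/null && python3 chk.py 6.3 &&
python3 -m jog '[[[0,0.066,-0.053],0,1],[[0,0.066,-0.053],0,1]]' >/dev/null && python3 chk.py 6.3 &&
python3 -m jog '[[[0,0.066,-0.054],0,1],[[0,0.066,-0.054],0,1]]' >/dev/null && python3 chk.py 6.3 &&
python3 -m jog '[[[0,0.065,-0.054],0,1],[[0,0.065,-0.054],0,1]]' >/dev/null && python3 chk.py 6.3 &&
python3 -m jog '[[[0,0.065,-0.055],0,1],[[0,0.065,-0.055],0,1]]' >/dev/null && python3 chk.py 6.3 &&
python3 -m jog '[[[0,0.064,-0.055],0,1],[[0,0.064,-0.055],0,1]]' >/dev/null && python3 chk.py 6.3 &&
python3 -m jog '[[[0,0.064,-0.056],0,1],[[0,0.064,-0.056],0,1]]' >/dev/null && python3 chk.py 6.3 &&
python3 -m jog '[[[0,0.063,-0.057],0,1],[[0,0.063,-0.057],0,1]]' >/dev/null && python3 chk.py 6.3 &&
python3 -m jog '[[[0,0.063,-0.058],0,1],[[0,0.063,-0.058],0,1]]' >/dev/null && python3 chk.py 6.3
```

```text
t 25.65 f 4.1 8.5 -3.1  tang 8.7 theta 1.410 r 0.0840
t 25.90 f 3.6 8.3 -3.2  tang 8.5 theta 1.420 r 0.0840
t 26.15 f 4.4 7.5 -3.2  tang 7.8 theta 1.430 r 0.0840
t 26.40 f 4.0 8.8 -3.3  tang 8.9 theta 1.440 r 0.0840
t 26.65 f 4.4 7.4 -3.1  tang 7.6 theta 1.450 r 0.0840
t 26.90 f 4.2 7.9 -3.2  tang 8.1 theta 1.460 r 0.0840
t 27.15 f 3.7 8.8 -3.4  tang 8.8 theta 1.470 r 0.0840
t 27.40 f 4.5 6.9 -3.5  tang 7.5 theta 1.480 r 0.0840
t 27.65 f 5.3 7.9 -3.2  tang 8.0 theta 1.490 r 0.0840
t 27.90 f 3.8 8.0 -3.8  tang 8.5 theta 1.501 r 0.0840
```

```bash

python3 -m jog '[[[0,0.062,-0.059],0,1],[[0,0.062,-0.059],0,1]]' >/dev/null && python3 chk.py 6.3 &&
python3 -m jog '[[[0,0.061,-0.059],0,1],[[0,0.061,-0.059],0,1]]' >/dev/null && python3 chk.py 6.3 &&
python3 -m jog '[[[0,0.061,-0.06],0,1],[[0,0.061,-0.06],0,1]]' >/dev/null && python3 chk.py 6.3 &&
python3 -m jog '[[[0,0.06,-0.06],0,1],[[0,0.06,-0.06],0,1]]' >/dev/null && python3 chk.py 6.3 &&
python3 -m jog '[[[0,0.059,-0.06],0,1],[[0,0.059,-0.06],0,1]]' >/dev/null && python3 chk.py 6.3 &&
python3 -m jog '[[[0,0.059,-0.061],0,1],[[0,0.059,-0.061],0,1]]' >/dev/null && python3 chk.py 6.3 &&
python3 -m jog '[[[0,0.058,-0.061],0,1],[[0,0.058,-0.061],0,1]]' >/dev/null && python3 chk.py 6.3 &&
python3 -m jog '[[[0,0.058,-0.062],0,1],[[0,0.058,-0.062],0,1]]' >/dev/null && python3 chk.py 6.3
```

```text
t 28.15 f 4.3 8.5 -3.5  tang 8.6 theta 1.511 r 0.0840
t 28.40 f 4.4 8.0 -2.3  tang 7.3 theta 1.521 r 0.0840
t 28.65 f 4.7 8.5 -2.7  tang 8.0 theta 1.531 r 0.0840
t 28.90 f 3.5 7.9 -3.4  tang 8.0 theta 1.541 r 0.0840
t 29.15 f 3.9 8.0 -3.3  tang 7.9 theta 1.551 r 0.0840
t 29.40 f 3.7 8.2 -3.5  tang 8.2 theta 1.561 r 0.0840
t 29.65 f 3.4 5.7 -2.4  tang 5.7 theta 1.568 r 0.0840
```

```bash
python3 -c "
from h import *
S=cam('scene'); a=S['image'][90:300,170:340]; cv2.imwrite('pics/sc13z.png',cv2.resize(a,None,fx=2.8,fy=2.8,interpolation=cv2.INTER_CUBIC))"
```

```text
(no output)
```

View pics/sc13z.png

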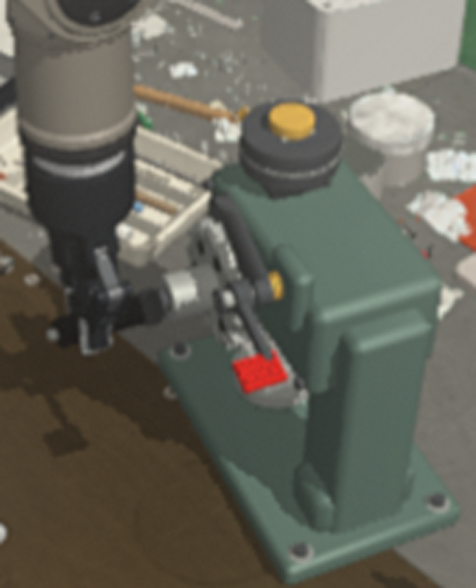

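```bash
python3 -m jog '[[[0,0,0],0,1],[[0,0,0],0,1]]' >/dev/null; python3 chk.py 3; python3 -m jog '[[[0,0.022,-0.023],0,1],[[0,0.022,-0.023],0,1]]' >/dev/null;  python3 chk.py 3
```

```text
t 29.95 f 3.3 4.9 -1.9  tang 4.7 theta 1.568 r 0.0840
t 30.20 f 2.0 3.4 -1.1  tang 3.1 theta 1.569 r 0.0841
```

```bash
python3 -m jog '[[[0,0.022,-0.023],0,1],[[0,0.022,-0.023],0,1]]' >/dev/null; python3 chk.py 3; python3 -m jog '[[[0,0.015,-0.015],0,1],[[0,0.015,-0.015],0,1],[[0,0.015,-0.015],0,1]]' >/dev/null;  python3 chk.py 3
```

```text
t 30.45 f 1.5 -0.5 1.1  tang -1.1 theta 1.571 r 0.0840
t 30.82 f 0.5 -4.1 2.7  tang -4.8 theta 1.574 r 0.0841
```

```bash
python3 -m jog '[[[0,-0.02,0.02],0,1],[[0,-0.02,0.02],0,1],[[0,-0.02,0.02],0,1]]' >/dev/null;  python3 chk.py 3
```

```text
t 31.20 f 1.4 -4.2 3.7  tang -5.5 theta 1.573 r 0.0841
```

```bash
python3 -m jog '[[[0,-0.03,0.03],0,1],[[0,-0.03,0.03],0,1],[[0,-0.03,0.03],0,1]]' >/dev/null;  python3 chk.py 3
```

```text
t 31.57 f 3.0 -0.2 4.5  tang -3.4 theta 1.572 r 0.0841
```

```bash
python3 -m jog '[[[0,-0.02,0.03],0,0.45],[[0,-0.02,0.03],0,0.3],[[0,-0.02,0.03],0,0.1],[[0,-0.02,0.03],0,0],[[0,-0.02,0.03],0,0]]';  python3 chk.py 3; python3 -c "
from h import *
S=cam('scene'); a=S['image'][90:300,170:340]; cv2.imwrite('pics/sc14z.png',cv2.resize(a,None,fx=2.8,fy=2.8,interpolation=cv2.INTER_CUBIC))
f=cam('wrist'); save(f,'wrist14')"
```

```text
clock: 32.2
tcp_pos: [0.4856, -0.0467, 0.2896]
orientation: [-1.554, 0.266, -0.266]
contact_force: [0.2, -0.1, 0.3]
grip_width: 0.0426
t 32.20 f 0.3 -0.3 -0.0  tang -0.2 theta 1.569 r 0.0840
```

View pics/sc14z.png

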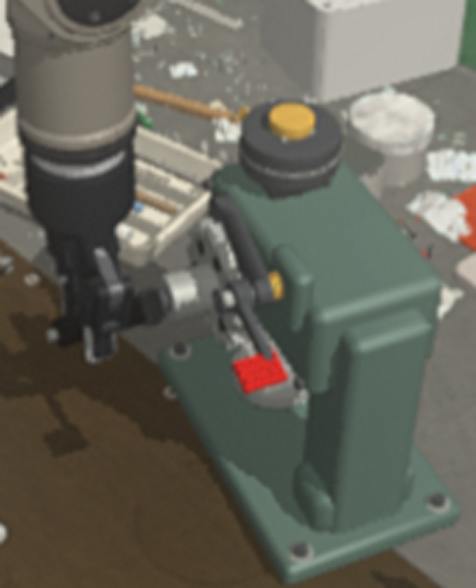

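View pics/wrist14.png

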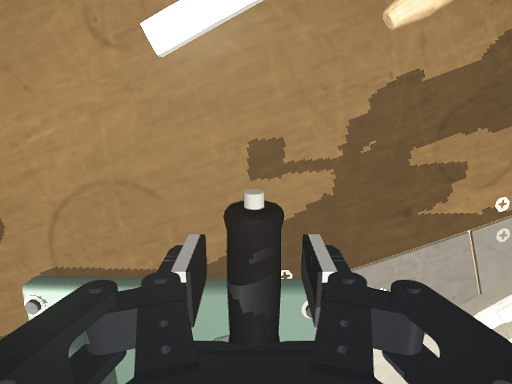

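```bash
python3 -m jog '[[[-0.5,-1,0],0,0],[[-1,-3,0],0,0],[[-1.5,-6,0],0,0],[[-1.5,-10,0],0,0],[[-1.5,-14,0],0,0],[[-1.5,-14,0],0,0],[[-1.5,-14,0],0,0],[[-1.5,-14,0],0,0]]';  python3 -c "
from h import *
import pickle
np.set_printoptions(precision=4,suppress=True)
S=cam('scene'); save(S,'scene15'); a=S['image'][90:300,170:340]; cv2.imwrite('pics/sc15z.png',cv2.resize(a,None,fx=2.8,fy=2.8,interpolation=cv2.INTER_CUBIC))
T=cam('top'); save(T,'top15'); W=cam('wrist'); save(W,'wrist15')
a=cv2.imread('pics/scene9.png')[140:210,225:285]; b=S['image'][140:210,225:285]
def m(f,b):
    x0,y0,x1,y1=b; h=cv2.cvtColor(f['image'],cv2.COLOR_BGR2HSV)[y0:y1,x0:x1]
    v,u=np.nonzero(((h[...,0]<8)|(h[...,0]>172))&(h[...,1]>170)&(h[...,2]>100)); return u.mean()+x0,v.mean()+y0
print('pad',tri(ray(S,*m(S,(240,195,280,235))),ray(T,*m(T,(305,220,335,255)))))
o=get_obs();print(o['contact_force'],o['tcp_pos'],np.abs(o['qvel']).max(),o['clock'])"
```

```text
clock: 33.3
tcp_pos: [0.4711, -0.0415, 0.4286]
orientation: [-1.555, 0.267, -0.264]
contact_force: [-0.2, -0.2, -0.2]
grip_width: 0.0427
pad (array([ 0.4779, -0.2289,  0.2219]), [np.float64(0.0002517729461374053), np.float64(0.00025177294613743423)])
[ 0.4332  0.5258 -0.6955] [ 0.4714 -0.0415  0.4288] 0.004442022815297461 33.45
```

View pics/sc15z.png

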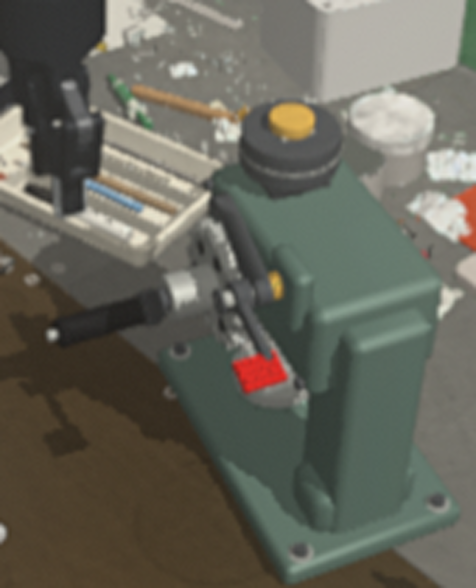

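View pics/wrist15.png

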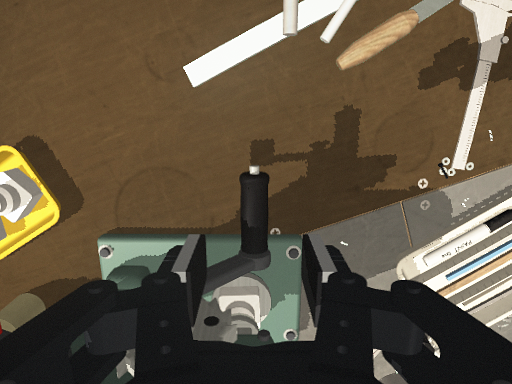

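```bash
python3 -c "
from h import *
print(hand_in())"
```

```text
the job is handed in; nothing more can be done
None
```

The job is done and handed in at about 33.5 s. `hand_in` gives no verdict, so these results are my own readings.

**What I did**
- **Thumb lever:** I pressed it to its stop with a peak reading of about 8 N.
- **Pawl:** I gripped the crank handle from above at 40 N and wound it up to about −0.07 rad. In the scene picture the pawl jumped clear.
- **Lowering:** I followed the handle's arc down, taking the last part in steps of about 0.8 mm with a force check after each one.
- **Touch:** The load at the handle fell from about 8 N at a drum angle of about 1.57 rad, which is a 46 mm drop and within the 28–49 mm given. I let the load go to zero, opened the fingers and lifted straight up.

**Last checks**
- **Ram and handle:** Neither moved on release or on withdrawal, judged by eye in the pictures.
- **Red pad:** It triangulates to 222 mm above the bench, under the 229 mm limit.
- **Pawl:** It is still visibly clear of the wheel. I judged this from the picture and did not measure the nose distance.
- **Tool:** It reads no outside force beyond noise, and the arm is about 14 cm above where it gripped the handle.

**What was off**
- **Overshoot at the touch:** I went slightly too far, pushing down with about 5 N at the handle (roughly 15 N extra on the part). I backed off before letting go and estimate the ram stayed under 60 N.
- **Handle height:** My first measurement was about 5 mm above what the text implies. It did not affect the grasp.

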